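# Open the child-resistant record-cleaner bottle beside the turntable

## Task

Open the amber bottle of record cleaner: its white child-resistant cap must be pressed down hard and, while held down, turned counter-clockwise (seen from above, as its red arrow shows) as far as it goes, then let go so that it pops up unlatched. Leave the green bottle with the blue cap standing where it is.

Things in the scene. Friction and masses are not known exactly. Their poses are not given: they have to be found in the camera images.
- cap_center (a point): Centre (half-way up, on the axis; z up) of the white ribbed child-resistant cap: upright cylinder, 44 mm diameter, 32 mm tall, red curved arrow on its flat top. It stays on the amber bottle (64 mm diameter, shoulder 34 mm below this point), fixed in a round black holder 89 mm wide. The point is 124 mm above the table at the start. Grip it from above across any diameter; sides are clear.
- cap_press (a joint): Height of the white cap on its axis, in m: 0 latched at rest (start), +0.008 pressed down to the stop, -0.006 popped up when unlatched (a red ring then shows below it). A spring always pushes the cap up: 11 N at 0, 17 N at +0.008, 7 N at -0.006.
- cap_turn (a joint): Turn of the white cap in rad, counter-clockwise from above positive: 0 latched (start), 1.2 end stop. Turns easily (0.05 N m), but a catch blocks it at about 0.05 unless the cap is pressed down by 5 mm or more (best to the 8 mm stop). Past about 0.98 the catch is cleared and the cap, when let go, springs up and cannot turn back.
- water_center (a point): The bystander: a loose green bottle of rinsing water with a plain blue cap, of the same size and in the same kind of black holder (140 mm tall in all, 0.95 kg). This point is on its axis, 70 mm above the table. It may stand left or right of the amber bottle.

How it is judged (in metres and radians):
On the way:
1. the cap is held pressed down while it is being turned (value of joint cap_press above 0.003 m and value of joint cap_turn above 0.3 rad), for 0.05 s.
At the end, for the whole second after the job is handed in: The white cap has been turned counter-clockwise by more than 0.9 rad and, let go, stands popped up by more than 4 mm; the green bottle is within 20 mm of where it stood (value of joint cap_turn above 0.9 rad and value of joint cap_press below -0.004 m and distance of water_center from where it was at the start of the episode below 0.02 m); the robot touches nothing.
It fails at once if the green bottle is pushed more than 20 mm or tipped (distance of water_center from where it was at the start of the episode above 0.02 m or angle between water_center's own z axis and vertical above 0.2 rad).
It also fails if it takes over 32 s, if anything falls off the work surface, if the arm or the gripper's body presses on something with over 40 N, if the wrist force passes 120 N, or if a joint passes its speed limit or range.

## Robot

A 6-joint arm with a two-finger parallel gripper is mounted at the origin on the work surface. World frame = base frame: x ahead of the robot, y to its left, z up, the work surface at z = 0. Lengths are in mm, angles in rad, forces in N, time in s.
With the tool pointing down it reaches from about 400 to 925 mm from the base axis. Payload 12.5 kg.
Tool frame: the origin (TCP) lies midway between the tips of the shut fingers; the grasp point (between the pads) lies 19 mm behind it; x points along the fingers, y is the direction in which the jaws open and shut, and the axes are right-handed (so a half turn about x gives the same grasp; the last joint's range is limited). The gripper opens to 95 mm and grips with 3 to 60 N. Pads are 20 mm wide; open, the fingers measure 119 mm over their backs; the gripper's body (75 mm by 180 mm) begins 59 mm behind the grasp point.
Start: joints at [-1.422, 0.491, 1.559, -0, 1.092, -0.106], TCP at [157.555, -604.833, 214.661] pointing down, gripper open.
Joint ranges: [-3.1, 3.1], [-0.84, 2.19], [0.05, 2.79], [-1.13, 4.28], [0.06, 2.93], [-2.69, 2.69]. Speed limits (rad/s): [2.22, 2.22, 2.79, 3.14, 3.14, 3.14].

## Interface

Orientations are given as [roll, pitch, yaw] about the fixed x, y, z axes, in that order (R = Rz(yaw) Ry(pitch) Rx(roll)).
In Python, from cell import sensors, read_camera, get_calibration, order gives the robot as it stands. The module is installed in compiled form; this text tells all that it offers.
- The arm moves only by the tool servo_tool, never from a script. Its argument "steps" is text: rows parted by semicolons, each of 7 numbers parted by spaces: the shift along the tool's x, y, z in mm, then the turn, a rotation vector about the tool's x, y, z in rad, then the finger opening in mm, from 0 to 95.1. A call has exactly 8 rows; each row shifts and turns the pose as measured when the row begins, along the tool's axes as they then stand; what a row does not reach is not made up. A row lasts 1/10 s, in which the tool goes at most 50 mm and 8.59 degrees, less where a joint would pass 70% of its speed; a pose out of reach is approached as far as the arm can. A call is refused whole if a number of a shift passes 50 or a number of a turn 0.15, either way. A call with a gripper value outside its range is refused whole. The fingers move at their own pace and stop on an object; the grip force is fixed at half the most. Time passes only in rows, so rows that do not move let the fingers close, or fill a call up. It gives the time, the measured TCP pose, the force and the opening at its end, in the units of the state.
- sensors.state(): the state, without advancing time (a new reading comes with each control period).
- read_camera(name): name is "scene" or "top"; returns (picture, depth): 384x512x3 uint8, blue, green, red; 384x512 float32, mm along the optical axis (not along the pixel's ray), 0 where there is no reading.
- get_calibration(name): a dict with "mtx" (3x3 intrinsics, pixels), "R" (3x3) and "t" (3): a world point X has camera coordinates R X + t. Camera axes: x right, y down, z forward; pixel columns grow to the right and rows downward; lengths in mm; the calibration is good to about 2 mm. A picture is of the moment at which its call begins. get_calibration takes no time and is no camera call.
- order.job_done(): hands the job in, once; it reports no verdict.
The state is a dict: "t": time; "joints": joint angles; "qvel": joint speeds; "tau": joint torques, N m; "eef_pos": TCP position; "tcp_rot": TCP orientation; "ft_force": force on the tool from outside, world axes, zero at the start; "moment": the same for the moment, N m; "opening": opening from 0.0 (shut) to 1.0 (fully open).
Only numpy, scipy, OpenCV 4.12 (cv2) and the standard library are available. Lean on these libraries where they do the work, as an engineer would, in place of code of your own. Each camera call takes 0.05 s, during which the arm holds its last target.

## Working session

There is one attempt and no reset: what is moved stays moved. The work goes in short steps, Python scripts to look and compute and a tool call to move; the robot and the scene stay as the last step left them, time stands still between calls to the robot, and variables do not carry over. Pictures are saved under pics/ and viewed, and the job is handed in when it is done.

Besides the shell and the picture viewer there is one more tool, called after "Call:" by a JSON object that holds its "op" and its "data". servo_tool: Moves the arm, as the interface text tells. Its arguments: {"type":"object","properties":{"steps":{"type":"string"}},"required":["steps"]}

```bash
mkdir -p pics
python3 - <<'E'
from cell import sensors, read_camera, get_calibration
import cv2,numpy as np
s=sensors.state(); print(s)
for n in("scene","top"):
    p,d=read_camera(n); cv2.imwrite(f"pics/{n}0.png",p); np.save(f"{n}d.npy",d)
    print(get_calibration(n))
E
```

```text
{'t': 0.0, 'joints': array([-1.42160004e+00,  4.91588147e-01,  1.55949446e+00, -1.47951674e-05,
        1.09165644e+00, -1.05608794e-01]), 'qvel': array([-0.00108107, -0.00042758, -0.00040045, -0.00041082, -0.00099503,
       -0.00036465]), 'tau': array([-1.27389278e-03, -6.12649012e+01, -2.58183253e+01,  6.92481827e-02,
        4.82446072e-02, -1.12780137e-04]), 'eef_pos': array([ 157.51064492, -604.56372892,  214.02847979]), 'tcp_rot': array([-1.66495987,  1.56964986,  1.73144469]), 'ft_force': array([-0.04732029,  0.04356151, -0.06763811]), 'moment': array([0.03642301, 0.0090925 , 0.04395034]), 'opening': 0.9981645161331751}
{'mtx': array([[442.39610823,   0.        , 255.34047441],
       [  0.        , 442.39610823, 192.69424968],
       [  0.        ,   0.        ,   1.        ]]), 'R': array([[-0.36517217,  0.93087998, -0.01057135],
       [ 0.55151775,  0.2071771 , -0.80802588],
       [-0.74998497, -0.30089885, -0.58905214]]), 't': array([ 200.32425748, -196.44969777, 1280.60482268])}
{'mtx': array([[376.93279389,   0.        , 255.82477395],
       [  0.        , 376.93279389, 190.14112944],
       [  0.        ,   0.        ,   1.        ]]), 'R': array([[-0.00101902, -0.99997472, -0.00703731],
       [-0.98824535,  0.00208283, -0.15286197],
       [ 0.15287276,  0.00679882, -0.98822249]]), 't': array([  4.44742243, 551.19507309, 804.19883303])}
```

View pics/scene0.png

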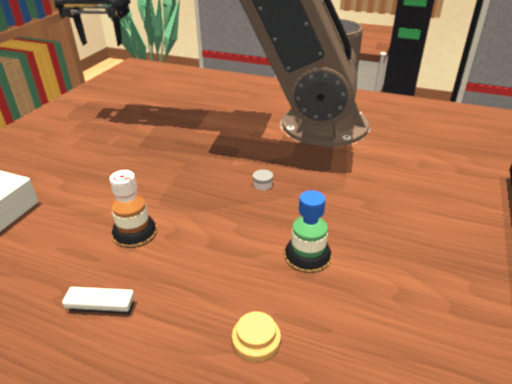

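View pics/top0.png

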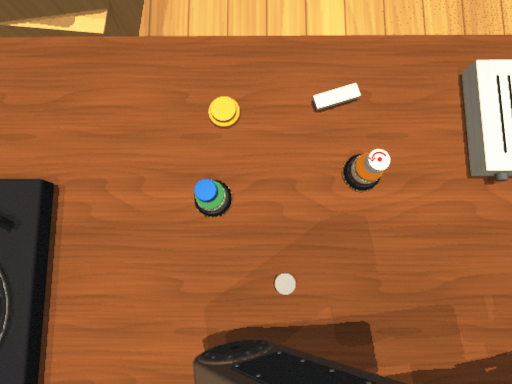

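Run:
```python
import cv2,numpy as np
a=cv2.imread('pics/top0.png')[135:195,340:400]; b=cv2.imread('pics/scene0.png')[160:220,95:155]
cv2.imwrite('pics/crop0.png',np.hstack([cv2.resize(x,(400,400),interpolation=cv2.INTER_CUBIC) for x in(a,b)]))
```

```text
(no output)
```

View pics/crop0.png

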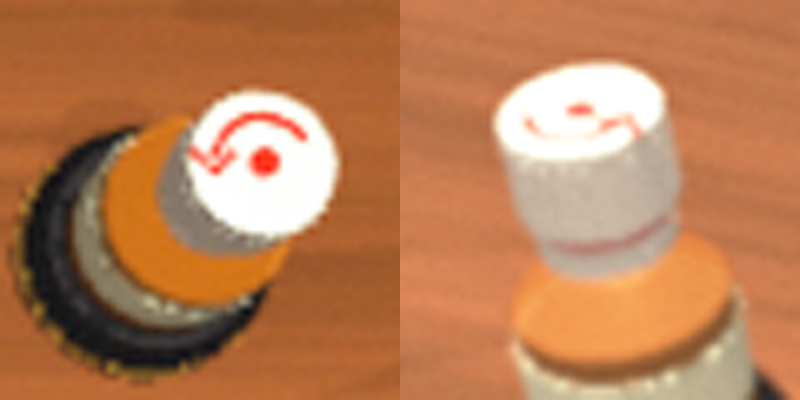

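The top view shows the cap's top centre at about (379.2, 159.0), and the scene view shows it at about (121.6, 176.1). The green bottle is well clear, at (205, 190) in the top view.

```bash
cat > h.py <<'E'
from cell import sensors, read_camera, get_calibration
import cv2,numpy as np
from scipy.spatial.transform import Rotation as Ro
def ray(n,u,v,z):
    c=get_calibration(n);R=c['R'];o=-R.T@c['t'];d=R.T@np.linalg.solve(c['mtx'],[u,v,1]);return o+d*(z-o[2])/d[2]
def pose():
    s=sensors.state();return s,Ro.from_euler('xyz',s['tcp_rot']).as_matrix()
E
python3 - <<'E'
from h import *
print(ray('top',379.2,159,140),ray('scene',121.6,176.1,140),ray('top',205.5,189.5,140))
for n,u,v in(('top',379,159),('scene',122,176)):
    print(np.load(n+'d.npy')[v,u])
    c=get_calibration(n);X=c['R'].T@(np.linalg.solve(c['mtx'],[u,v,1])*np.load(n+'d.npy')[v,u]-c['t']);print(X)
s,R=pose();print(R)
c=(ray('top',379.2,159,140)+ray('scene',121.6,176.1,140))/2
print(R.T@(c-s['eef_pos']))
E
```

```text
[ 598.75871757 -244.51129184  140.        ] [ 597.91965788 -246.62483025  140.        ] [537.60152321 102.88110223 140.        ]
0.0
[421.78040286  -2.16833462 879.0154386 ]
822.70526
[ 598.34481046 -245.25653563  140.81496582]
[[-1.93970438e-04  2.52056631e-01 -9.67712466e-01]
 [ 1.02567928e-03 -9.67711925e-01 -2.52056696e-01]
 [-9.99999455e-01 -1.04145417e-03 -7.08217584e-05]]
[  74.38203347 -236.24813815 -517.0775698 ]
```

Call:
{"op": "servo_tool", "data": {"steps": "0 -21 -45 0 0 0 95; 0 -21 -45 0 0 0 95; 0 -21 -45 0 0 0 95; 0 -21 -45 0 0 0 95; 0 -21 -45 0 0 0 95; 0 -21 -45 0 0 0 95; 0 -21 -45 0 0 0 95; 0 -21 -45 0 0 0 95"}}

```text
t: 0.9
eef_pos: [464.1, -350.5, 211.5]
tcp_rot: [-1.27, 1.566, 2.116]
ft_force: [0.9, -0.4, -0.2]
opening: 0.998
```

```bash
cat > w.py <<'E'
from h import *
s,R=pose();C=np.array([598.3,-245.6,108])
print(R.T@(C-s['eef_pos']),s['t'],s['eef_pos'],s['joints'],s['ft_force'],s['opening']*95.1,R[:,1])
E
python3 w.py
```

```text
[ 103.56724582  -68.7963961  -155.78134236] 0.9 [ 464.08980839 -350.51334181  211.4783085 ] [-7.60972818e-01  4.33986030e-01  1.66921323e+00  1.35779713e-03
  1.04272876e+00  5.64224346e-01] [ 0.85620913 -0.36290761 -0.16145696] 94.95129696192207 [ 0.24246641 -0.97015032 -0.00428932]
```

Call:
{"op": "servo_tool", "data": {"steps": "0 -16 -38 0 0 0 95; 0 -16 -38 0 0 0 95; 0 -16 -38 0 0 0 95; 0 -12 -28 0 0 0 95; 0 -4 -8 0 0 0 95; 0 0 0 0 0 0 95; 0 0 0 0 0 0 95; 0 0 0 0 0 0 95"}}

```text
t: 1.7
eef_pos: [600.3, -242.9, 209.0]
tcp_rot: [-1.026, 1.562, 2.367]
ft_force: [-0.2, -0.2, -0.3]
opening: 1.001
```

```bash
python3 w.py
python3 - <<'E'
from h import *
p,d=read_camera('scene');cv2.imwrite('pics/s1.png',cv2.resize(p[60:260,20:270],(800,640))[:600])
E
```

```text
[100.95857686   2.8422883    2.13143296] 1.7 [ 600.28828825 -242.93368193  208.96629789] [-0.48753018  0.53191051  1.50038456  0.0027497   1.11766374  0.83117078] [-0.23834723 -0.21401734 -0.34085677] 95.18070006339555 [ 0.24823448 -0.96867126 -0.00745857]
```

View pics/s1.png

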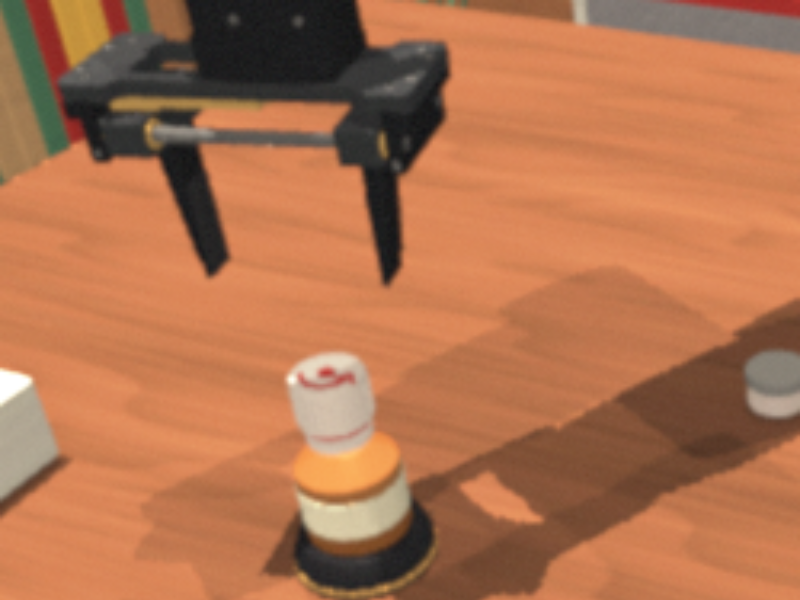

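The gripper sits open above the cap and centred on it. In the crop the cap top is at about (328, 372). I'll descend next.

Call:
{"op": "servo_tool", "data": {"steps": "20 1.5 1 0 0 0 95; 25 1.5 1 0 0 0 95; 25 0 0 0 0 0 95; 20 0 0 0 0 0 95; 10 0 0 0 0 0 95; 2 0 0 0 0 0 95; 0 0 0 0 0 0 95; 0 0 0 0 0 0 95"}}

```text
t: 2.55
eef_pos: [595.2, -253.0, 107.7]
tcp_rot: [-1.362, 1.568, 2.021]
ft_force: [-0.2, -0.4, 0.2]
opening: 0.998
```

```bash
python3 w.py; python3 -c "
from h import *
print(pose()[1])"
```

```text
[-0.29656169 -6.45792184 -4.76774282] 2.55 [ 595.21559465 -253.01025659  107.68596841] [-0.50480264  0.63641353  1.60460329  0.00241042  0.90325361  0.82287182] [-0.2396145  -0.35960371  0.16920924] 94.9025459754549 [ 0.23928054 -0.97094518 -0.00320699]
[[-1.42700594e-03  2.39280536e-01 -9.70949426e-01]
 [ 2.95127036e-03 -9.70945179e-01 -2.39283827e-01]
 [-9.99994627e-01 -3.20699370e-03  6.79362987e-04]]
```

Call:
{"op": "servo_tool", "data": {"steps": "0 -2 -1.5 0 0 0 95; 0 -2 -1.5 0 0 0 95; 0 -1 -1 0 0 0 95; 0 0 0 0 0 0 95; 0 0 0 0 0 0 95; 0 0 0 0 0 0 95; 0 0 0 0 0 0 95; 0 0 0 0 0 0 95"}}

```text
t: 3.35
eef_pos: [599.2, -246.8, 110.5]
tcp_rot: [-2.96, 1.568, 0.424]
ft_force: [-0.4, -0.2, 0.1]
opening: 0.996
```

```bash
python3 w.py
```

```text
[ 2.45148326 -1.36567742  0.57804706] 3.35 [ 599.18336749 -246.78957241  110.45225667] [-0.49338446  0.63326198  1.60211482  0.00244513  0.90474414  0.83364933] [-0.42529755 -0.22135702  0.07925583] 94.76549189639314 [ 2.39891068e-01 -9.70799714e-01 -4.36780550e-04]
```

Call:
{"op": "servo_tool", "data": {"steps": "2 -1 0.5 0 0 0 60; 0 0 0 0 0 0 30; 0 0 0 0 0 0 30; 0 0 0 0 0 0 30; 0 0 0 0 0 0 30; 0 0 0 0 0 0 30; 0 0 0 0 0 0 30; 0 0 0 0 0 0 30"}}

```text
t: 4.15
eef_pos: [598.2, -245.7, 108.1]
tcp_rot: [-2.558, 1.568, 0.825]
ft_force: [-0.0, 2.2, 0.6]
opening: 0.459
```

```bash
python3 w.py
```

```text
[ 0.10033323 -0.03012406 -0.13883297] 4.15 [ 598.17227242 -245.66268613  108.10002462] [-0.49272593  0.63468301  1.60697066  0.00287866  0.89935898  0.83429647] [-0.0353301   2.22646337  0.58623369] 43.634928044225084 [ 0.23963004 -0.97086343 -0.00128219]
```

Call:
{"op": "servo_tool", "data": {"steps": "2 0 0 0 0 0 20; 2 0 0 0 0 0 20; 2 0 0 0 0 0 20; 2 0 0 0 0 0 20; 1 0 0 0 0 0 20; 0 0 0 0 0 0 20; 0 0 0 0 0 0 20; 0 0 0 0 0 0 20"}}

```text
t: 4.95
eef_pos: [598.2, -245.6, 108.1]
tcp_rot: [2.698, 1.565, -0.201]
ft_force: [0.1, -0.4, -3.6]
opening: 0.458
```

```bash
python3 w.py
```

```text
[ 0.14039612 -0.02393822 -0.08856951] 4.95 [ 598.21894836 -245.6443379   108.1399766 ] [-0.49244048  0.63298469  1.61054909  0.00220804  0.89233288  0.83448614] [ 0.11651593 -0.36269521 -3.60911123] 43.56504641161437 [ 0.2401119  -0.97074183  0.00256493]
```

Call:
{"op": "servo_tool", "data": {"steps": "4 0 0 0 0 0 20; 4 0 0 0 0 0 20; 4 0 0 0 0 0 20; 4 0 0 0 0 0 20; 4 0 0 0 0 0 20; 4 0 0 0 0 0 20; 4 0 0 0 0 0 20; 4 0 0 0 0 0 20"}}

```text
t: 5.75
eef_pos: [599.8, -245.4, 93.9]
tcp_rot: [2.539, 1.553, -0.359]
ft_force: [-5.5, 4.4, 15.0]
opening: 0.456
```

```bash
python3 w.py
```

```text
[-14.09080331   0.01441607   1.31010378] 5.75 [ 599.80802181 -245.3605433    93.93103244] [-0.491172    0.64806389  1.62636303  0.00319007  0.84912154  0.83426395] [-5.54091239  4.38395347 15.02587905] 43.32920078814129 [ 0.24079407 -0.9705214   0.01031639]
```

```bash
python3 - <<'E'
from h import *
p,d=read_camera('scene');cv2.imwrite('pics/s2.png',cv2.resize(p[120:260,60:220],(686,600),interpolation=cv2.INTER_CUBIC))
E
python3 w.py
```

```text
[-14.64690625  -0.02792718   1.27648444] 5.8 [ 599.79334608 -245.41424292   93.37476609] [-0.49120731  0.64879264  1.62667717  0.00303827  0.8481485   0.83426475] [-4.18066764  4.51761958 16.38641578] 43.43988377885337 [ 0.24085337 -0.97050625  0.01035688]
```

View pics/s2.png

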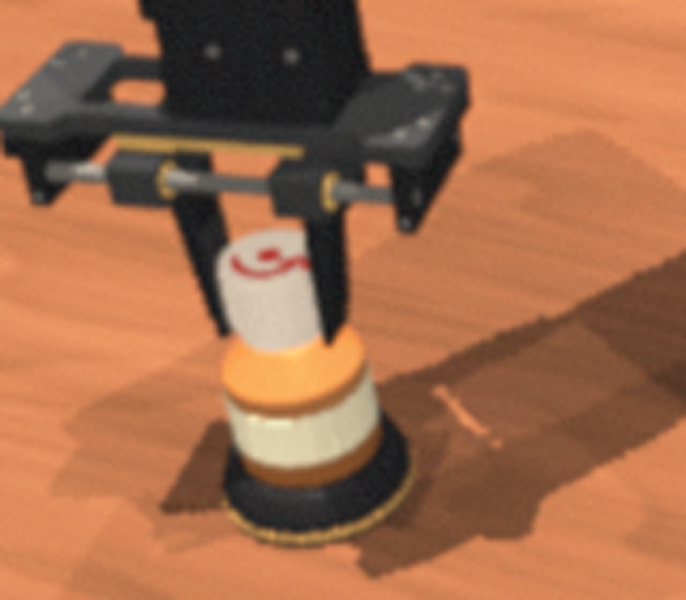

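```bash
python3 - <<'E'
from h import *
p,d=read_camera('scene');c=get_calibration('scene')
D0=np.load('scened.npy')
for DD,vs in((D0,(174,179)),(d,(177,182))):
  v,u=np.mgrid[vs[0]:vs[1],116:125];q=np.stack([u.ravel(),v.ravel(),np.ones(u.size)])
  X=c['R'].T@(np.linalg.solve(c['mtx'],q)*DD[v,u].ravel()-c['t'][:,None]);print(np.median(X,axis=1),X[2].std())
E
python3 w.py
```

```text
[ 600.62128457 -247.65339918  141.4071395 ] 67.28982816173077
[ 599.46091897 -249.7538297   133.4260072 ] 95.71148994670557
[-1.47869154e+01 -1.09072885e-02  1.29797354e+00] 5.85 [ 599.80916392 -245.39077978   93.23462248] [-0.49118748  0.64906345  1.62655631  0.00311326  0.84828398  0.83428047] [-4.63348165  4.55367452 15.72732427] 43.55345247594797 [ 0.24081282 -0.97051879  0.01012277]
```

The cap top has dropped about 8 mm, from 141.4 to 133.4 mm, so it is at the stop. I'll turn it now and keep pushing.

Call:
{"op": "servo_tool", "data": {"steps": "2.5 0 0 -0.1 0 0 20; 2.5 0 0 -0.13 0 0 20; 2.5 0 0 -0.13 0 0 20; 2.5 0 0 -0.13 0 0 20; 2.5 0 0 -0.13 0 0 20; 2.5 0 0 -0.13 0 0 20; 2.5 0 0 -0.13 0 0 20; 2.5 0 0 -0.1 0 0 20"}}

```text
t: 6.65
eef_pos: [599.6, -245.2, 93.1]
tcp_rot: [1.474, 1.544, -0.407]
ft_force: [-8.1, 4.4, 25.2]
opening: 0.461
```

```bash
python3 w.py
python3 - <<'E'
from h import *
s,R=pose();print('yaw turned',np.arctan2(R[1,1],R[0,1])-np.arctan2(-.9705,.2408),s['moment'])
p,d=read_camera('scene');t,_=read_camera('top')
cv2.imwrite('pics/s3.png',np.hstack([cv2.resize(p[150:220,85:155],(400,400),interpolation=cv2.INTER_CUBIC),cv2.resize(t[125:195,340:410],(400,400),interpolation=cv2.INTER_CUBIC)]))
E
```

```text
[-14.95650192  -0.70761216   0.83685955] 6.65 [ 599.59072637 -245.17452446   93.06510815] [-0.49100313  0.64623926  1.63366997  0.00299479  0.83544033 -0.18304262] [-8.08309043  4.36622247 25.22446831] 43.82203177457378 [ 0.95203465 -0.30486537  0.0262132 ]
yaw turned 1.0176811983379137 [ 1.02413706  1.83260955 -0.10288955]
```

View pics/s3.png

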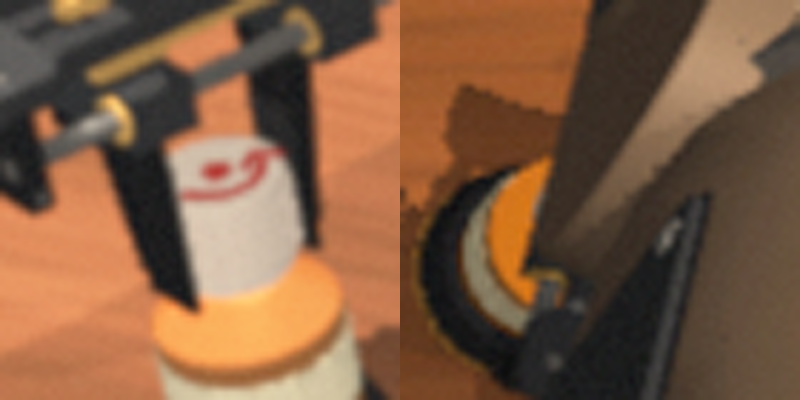

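The arrow has turned with the gripper by about 1.0 rad, and the cap is still pressed. I'll continue to the stop.

Call:
{"op": "servo_tool", "data": {"steps": "2.5 0 0 -0.1 0 0 20; 2.5 0 0 -0.1 0 0 20; 2.5 0 0 -0.08 0 0 20; 2.5 0 0 -0.08 0 0 20; 2.5 0 0 -0.08 0 0 20; 2.5 0 0 -0.05 0 0 20; 2.5 0 0 -0.05 0 0 20; 2.5 0 0 -0.05 0 0 20"}}

```text
t: 7.55
eef_pos: [600.5, -247.7, 86.1]
tcp_rot: [0.77, 1.534, -0.5]
ft_force: [-6.7, -0.8, 16.8]
opening: 0.461
```

```bash
python3 w.py
python3 - <<'E'
from h import *
s,R=pose();print('yaw turned',np.arctan2(R[1,1],R[0,1])-np.arctan2(-.9705,.2408),s['moment'])
p,d=read_camera('scene')
cv2.imwrite('pics/s4.png',cv2.resize(p[150:220,85:155],(500,500),interpolation=cv2.INTER_CUBIC))
E
```

```text
[-21.97808257  -0.88891665  -2.02528033] 7.55 [ 600.45063748 -247.65543913   86.11215006] [-4.92712774e-01  6.54011862e-01  1.64109424e+00 -3.74551726e-04
  8.10000524e-01 -7.92811398e-01] [-6.72150973 -0.78861027 16.76271179] 43.808663205535886 [0.95482572 0.29607866 0.02540202]
yaw turned 1.628272976007023 [-0.22442416  1.50030042 -0.06891244]
```

View pics/s4.png

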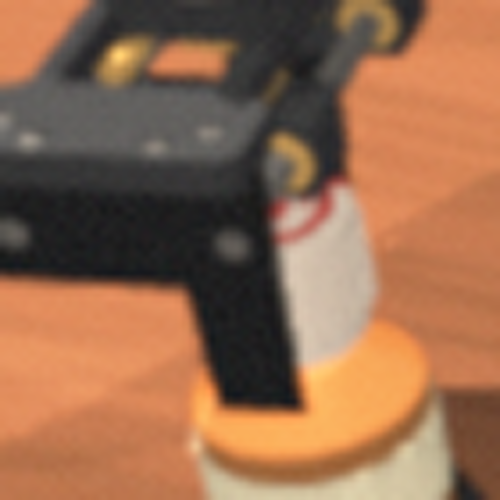

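The gripper has turned 1.63 rad, past the 1.2 stop, so it slipped at the end. I'll release now.

Call:
{"op": "servo_tool", "data": {"steps": "0 0 0 0 0 0 95; 0 0 0 0 0 0 95; 0 0 0 0 0 0 95; 0 0 0 0 0 0 95; 0 0 0 0 0 0 95; -3 0 0 0 0 0 95; 0 0 0 0 0 0 95; 0 0 0 0 0 0 95"}}

```text
t: 8.4
eef_pos: [600.6, -248.0, 88.9]
tcp_rot: [0.755, 1.533, -0.512]
ft_force: [0.4, 0.5, 0.6]
opening: 0.992
```

```bash
python3 w.py; python3 -c "
from h import *
p,d=read_camera('scene')
cv2.imwrite('pics/s5.png',cv2.resize(p[130:230,75:175],(500,500),interpolation=cv2.INTER_CUBIC))
print(pose()[1])"
```

```text
[-19.19562294  -0.94938255  -2.48445776] 8.4 [ 600.57294787 -248.03622271   88.90957505] [-4.92963694e-01  6.50513344e-01  1.63908471e+00 -9.56508561e-04
  8.14664730e-01 -7.96373091e-01] [0.35980019 0.462947   0.61880286] 94.32730636697289 [0.95371449 0.2996233  0.02558412]
[[ 0.03265048  0.95371835  0.2989235 ]
 [-0.01831099  0.29960356 -0.95388805]
 [-0.99929908  0.02567132  0.02724572]]
```

View pics/s5.png

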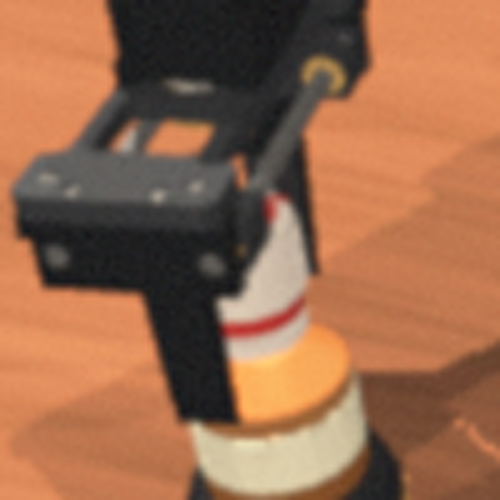

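The red ring now shows below the cap, so it has popped up. I'll retreat upward.

Call:
{"op": "servo_tool", "data": {"steps": "-10 0 0 0 0 0 95; -20 0 0 0 0 0 95; -25 0 0 0 0 0 95; -25 0 0 0 0 0 95; -25 0 0 0 0 0 95; -10 0 0 0 0 0 95; 0 0 0 0 0 0 95; 0 0 0 0 0 0 95"}}

```text
t: 9.25
eef_pos: [596.2, -245.6, 210.8]
tcp_rot: [0.755, 1.533, -0.512]
ft_force: [0.2, -0.4, 0.7]
opening: 0.999
```

```bash
python3 w.py
python3 - <<'E'
from h import *
p,d=read_camera('scene');c=get_calibration('scene')
cv2.imwrite('pics/s6.png',np.hstack([cv2.resize(p[150:220,85:155],(400,400),interpolation=cv2.INTER_CUBIC),cv2.resize(p[170:290,260:380],(400,400))]))
v,u=np.mgrid[170:176,119:125];q=np.stack([u.ravel(),v.ravel(),np.ones(u.size)])
X=c['R'].T@(np.linalg.solve(c['mtx'],q)*d[v,u].ravel()-c['t'][:,None]);print(np.median(X,axis=1))
E
```

```text
[102.76651156  -0.67339236  -2.16956527] 9.25 [ 596.2290698  -245.57858145  210.7707505 ] [-4.92783304e-01  5.08677402e-01  1.53846429e+00 -8.26022221e-04
  1.05692504e+00 -7.96490588e-01] [ 0.18056781 -0.39790165  0.70852024] 94.98442834397342 [0.95369624 0.29967079 0.02570782]
[ 595.56574379 -246.10184073  147.22745828]
```

View pics/s6.png

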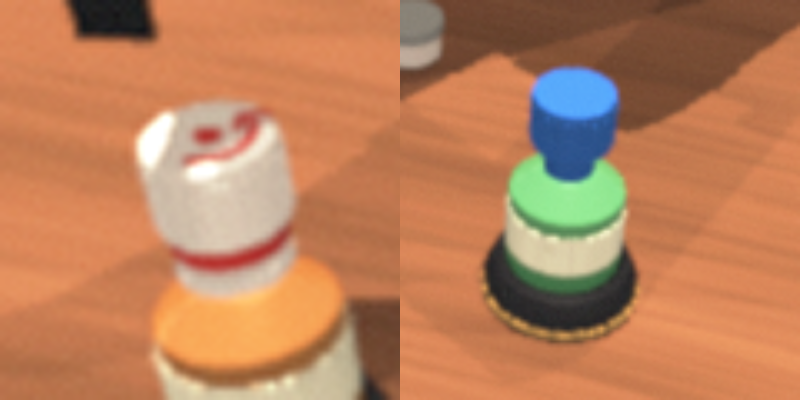

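```bash
python3 -c "
from cell import order
print(order.job_done())"
```

```text
the job is handed in; nothing more can be done
None
```

The amber bottle's cap is open: I pressed it down to its stop, turned it counter-clockwise and let it go, and it popped up. I handed the job in at about 9.3 s.

- **Press:** the cap top dropped about 8 mm by depth measurement, and I kept pushing throughout the turn. The first, lighter push did not move the cap. During the harder push the grip slid about 6 mm down the cap.
- **Turn:** I did not measure the cap's angle directly. The gripper turned 1.63 rad, past the cap's 1.2 rad stop, so the grip slipped on the cap at the end. I take the cap to be past about 0.98 rad because it popped up.
- **Final state:** the red ring shows below the cap, and its top is at about 147 mm, against 141 mm at the start. The gripper is open about 65 mm above it, and the wrist force is under 1 N.
- **Green bottle:** it stands upright. The gripper never came near it, and I judged its position only by eye in the last picture.

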